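# Roll a specimen tube onto the reading line and take the reading

### The job

Pushing its top sideways with a fingertip, roll the long tube out of its parking groove and along the reader's bed, without gripping, lifting or dragging it, until it lies settled in the reading slit that marks the line across the middle; the shorter vial is not to be read and stays parked. Then, with the tube lying still in the slit, press the read key on the reader's front deck right down and let it come up again. Leave the tube in the slit and everything else where it is.

Things in the scene. Friction and masses are not known exactly. Their poses are not given: they have to be found in the camera images.
- reader: low tube reader, fixed on the table: grey and white instrument, 205 (x) x 222 (y) mm, with a flat aluminium bed 30 mm above the table. Origin: on the table under the middle of the bed. x points from the front deck (robot side, level with the bed) to the rear console with the display (up to 57 mm high); y runs along the bed, the way tubes roll
- bed_end_a (a point): middle of the parking groove at y = -80 mm of the reader, at the height of the bed's top: a groove 6 mm wide across the bed. It holds the long tube or the short vial (this changes). Behind it, at y = -97.5 mm, stands an end stop, 6 mm thick and 20 mm higher than the bed, so that no finger fits behind a parked tube
- bed_end_b (a point): the same at the other end: parking groove at y = +80 mm of the reader, end stop at y = +97.5 mm. Along both sides of the bed run rails (inner faces at x = -45 and +45 mm, 6 mm thick, 8 mm higher than the bed) that keep the tube roughly square
- slit (a point): middle of the reading slit, at the height of the bed's top, axes as the reader's. The slit is the marked line: a dark straight groove, 10 mm wide, 3 mm deep, across the bed along x at y = 0, with a black mark on each rail. A tube right in it rests on its two edges, axis 13.1 mm above the bed (14 mm elsewhere, 13.7 mm in a parking groove), lightly held
- long_tube: the tube to be read: straight round screw-cap specimen tube, 28 mm diameter, 85 mm long, 40 g, white with a grey cap of the same diameter and a wrapped label with black bars; lies across the bed, rolls freely. Origin: on its axis at half its length. x axis: along the tube, towards the cap; the y and z axes turn as it rolls
- short_vial: a vial like the long tube, also 28 mm diameter but only 50 mm long, parked in the other groove; to be left alone. Origin and axes as for the long tube
- read_key_top (a point): middle of the top of the read key, a round black push key of 24 mm diameter in a grey housing on the front deck, at x = -81 mm, y = 0 of the reader
- read_key (a joint): travel of the read key in m: 0 up, 0.006 right down; it is pressed downward against a spring (about 4 N when fully down) and comes up again by itself
- cup: specimen cup with screw lid, 63 mm wide, 65 mm high, standing to the left (+y) of the reader; origin in the middle of its underside; leave alone
- label_roll: roll of labels standing on end, 64 mm wide, 51 mm high, to the right (-y) of the reader's front; origin in the middle of its underside; leave alone
- white_bottle: white bottle with screw cap, 47 mm wide, 110 mm high, standing at the right; origin in the middle of its underside; leave alone
- pipette: hand pipette lying at the right front, 201 x 49 x 28 mm; origin in the middle of its underside; leave alone
- scissors: scissors lying at the right front, 199 x 87 x 9 mm; origin in the middle of its underside; leave alone
- dropper_bottle: dropper bottle, 34 mm wide, 102 mm high, standing at the back left; origin in the middle of its underside; leave alone
- pen: ball pen lying at the front edge of the table, before the reader, 145 x 12 x 9 mm; origin in the middle of its underside; leave alone
- sticky_pad: pad of sticky notes, 67 x 67 x 18 mm, lying at the right; origin in the middle of its underside; leave alone

How it is judged:
By the outcome, as a careful person would: the job done as asked, in the order asked, and still so for the second after the job is handed in, with the robot touching nothing.
It also fails if it takes over 51 s, if anything falls off the work surface, if the arm or the gripper's body presses on something with over 40 N, if the wrist force passes 120 N, or if a joint passes its speed limit or range.

### The arm

A 7-joint arm with a two-finger parallel gripper is mounted at the origin on a cart in front of the work surface, level with it; the furniture and walls round the work are solid. World frame = base frame: x ahead of the robot, y to its left, z up, the work surface at z = 0. Lengths are in m, angles in degrees, forces in N, time in s.
With the tool pointing down it reaches from about 0.425 to 0.875 m from the base axis. Payload 4.7 kg.
Tool frame: the origin (TCP) lies on the centre line of the jaws, within the pads' length; the fingertips stand 14 mm ahead of it and the grasp point (between the pads) lies 5 mm behind it; z points along the fingers, y is the line along which they close (so a half turn about z gives the same grasp; the last joint's range is limited). The gripper opens to 87 mm and grips with 3 to 60 N. Pads are 19 mm wide; open, the fingers measure 117 mm over their backs; the gripper's body (75 mm by 190 mm) begins 51 mm behind the grasp point.
Start: joints at [74.719, 18.392, -4.016, 83.108, 1.295, 78.541, -3.26], TCP at [0.18, -0.625, 0.237] pointing down, gripper open.
Joint ranges: [-163.93, 163.93], [-17.29, 119.83], [-79.2, 71.16], [3.27, 140.29], [-89.18, 269.18], [5.43, 117.66], [-154.24, 154.24]. Speed limits (degrees/s): [147.25, 147.25, 180, 180, 180, 180, 180].

### API

Orientations are given as [roll, pitch, yaw] about the fixed x, y, z axes, in that order (R = Rz(yaw) Ry(pitch) Rx(roll)).
In Python, from cell import env gives the robot as it stands.
- The arm moves only by the tool jog_arm, never from a script. Its argument "motion" is a list that holds one entry, the list of rows, each a list of 7 numbers: the shift along the tool's x, y, z in units of 0.1 m (1.0 is 0.1 m), then the turn, a rotation vector about the tool's x, y, z in units of 180 degrees (1.0 is 180 degrees), then the closure, from 0 (fully open) to 1 (shut). A call has 1 to 5 rows; each row is the pose to reach, as a shift and turn from the pose commanded when the call began, along the tool's axes at that moment, turning the shorter way round; what a row does not reach only later rows make up. A row lasts 1/10 s, in which the tool goes at most 50 mm and 8.59 degrees, less where a joint would pass 70% of its speed; a pose out of reach is approached as far as the arm can. A call with a number of a shift or a turn outside -1 to 1 is refused whole. A call with a gripper value outside its range is refused whole. The fingers move at their own pace and stop on an object; "grip_force" is the grip in N (left out, the last holds). Time passes only in rows, so rows that repeat a pose let the fingers close. It gives the time, the measured TCP pose, the force, the opening and the grip force at its end, in the units of the state.
- env.get_obs(): the state, without advancing time (a new reading comes with each control period).
- env.read_camera(name): name is "side" or "top"; returns (picture, depth): 400x640x3 uint8, red, green, blue; 400x640 float32, m along the optical axis (not along the pixel's ray), 0 where there is no reading.
- env.camera_info(name): a dict with "camera_matrix" (3x3 intrinsics, pixels), "k1" (the pictures are not rectified: a ray, as slopes to the right and down, at radius r is drawn at 1 + k1 r^2 times it, then the intrinsics apply), "origin" and "orientation" of the camera in the world. Camera axes: x right, y down, z forward; pixel columns grow to the right and rows downward; lengths in m; the calibration is good to about 2 mm. A picture is of the moment at which its call begins. camera_info takes no time and is no camera call.
- env.sign_off(): hands the job in; it is judged then, once.
The state is a dict: "time_s": time; "qpos": joint angles; "joint_velocities": joint speeds; "effort": joint torques, N m; "tool_pos": TCP position; "tool_rot": TCP orientation; "force": force on the tool from outside, world axes, zero at the start; "wrist_torque": the same for the moment, N m; "grip_width": finger opening in m; "grasp_force": force on a finger pad.
Only numpy, scipy, OpenCV 4.12 (cv2) and the standard library are available. Lean on these libraries where they do the work, as an engineer would, in place of code of your own. Each camera call takes 0.05 s, during which the arm holds its last target. There are 200 camera calls.

## Working session

There is one attempt and no reset: what is moved stays moved. The work goes in short steps, Python scripts to look and compute and a tool call to move; the robot and the scene stay as the last step left them, time stands still between calls to the robot, and variables do not carry over. Pictures are saved under pics/ and viewed, at most 10 in all, crops included, and the job is handed in when it is done.

Besides the shell and the picture viewer there is one more tool, called after "Emit:" in YAML: its name, and indented under it one key for each argument. jog_arm: Moves the arm, as the interface text tells. Shifts and turns lie within -1 to 1; 1 stands for 0.1 m of shift or 180 degrees of turn. Its arguments: {"type":"object","properties":{"motion":{"type":"array","items":{"type":"array","items":{"type":"array","items":{"type":"number"}}}},"grip_force":{"type":"number"}},"required":["motion"]}

```bash
mkdir -p pics; ls; python3 - <<'E'
from cell import env
import cv2
for n in("top","side"):
    p,d=env.read_camera(n); cv2.imwrite(f"pics/{n}0.png",p[:,:,::-1]); import numpy as np; np.save(f"pics/{n}0d.npy",d)
    print(n,env.camera_info(n))
o=env.get_obs(); print(o)
E
```

```text
pics
top {'camera_matrix': array([[475.02957265,   0.        , 319.4704673 ],
       [  0.        , 475.02957265, 201.20729274],
       [  0.        ,   0.        ,   1.        ]]), 'k1': -0.0015750236309698589, 'origin': array([ 0.3643864 , -0.04339156,  1.49466722]), 'orientation': array([-174.33311678,   -0.53201426,  -91.16867854])}
side {'camera_matrix': array([[372.77762561,   0.        , 321.24018264],
       [  0.        , 372.77762561, 197.16806231],
       [  0.        ,   0.        ,   1.        ]]), 'k1': -0.04147554662154324, 'origin': array([0.10095983, 0.7450606 , 0.73781578]), 'orientation': array([-127.46410341,   -1.18585507, -152.59707872])}
{'time_s': 0.1, 'qpos': array([74.71669195, 18.43401835, -4.01457575, 83.16823321,  1.29571484,
       78.54227747, -3.26127938]), 'joint_velocities': array([-0.00994223,  0.00053116, -0.00969627, -0.12564659, -0.11597902,
        0.06293546,  0.0658022 ]), 'effort': array([ 1.46314469e-04, -4.92571628e+01, -4.05673608e-01, -3.13397312e+01,
       -6.41508261e-02,  3.94930376e-02,  6.23473488e-05]), 'tool_pos': array([ 0.17996376, -0.62408858,  0.23557694]), 'tool_rot': array([-1.79900741e+02,  6.57391623e-03,  1.60908716e+01]), 'force': array([ 1.14606669, -0.64612128, -0.18565226]), 'wrist_torque': array([ 0.02763611, -0.00429733,  0.05776849]), 'grasp_force': 0.0, 'grip_width': 0.08722744850161895}
```

View pics/top0.png

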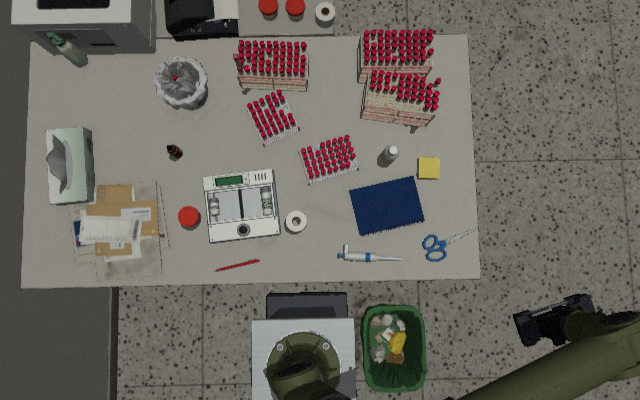

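View pics/side0.png

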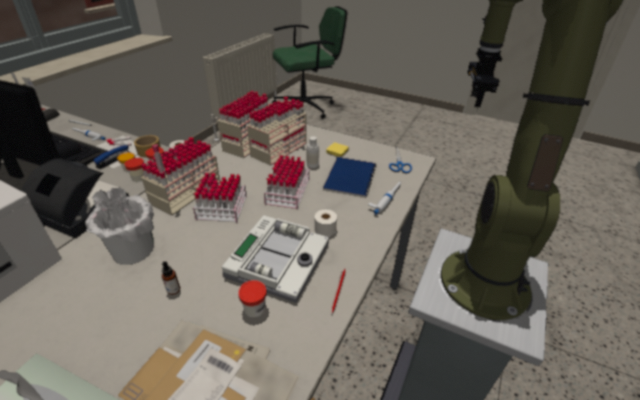

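The top view shows the reader at about (241,205): display at (231,181), key at (243,230), the slit as a dark vertical line at x≈241, and tubes at (211,204) and (267,202). In the side view the reader is at (277,257). I'll crop and enlarge both.

```bash
python3 - <<'E'
import cv2,numpy as np
t=cv2.imread("pics/top0.png")[160:250,195:290]; s=cv2.imread("pics/side0.png")[210:305,215:335]
a=cv2.resize(t,None,fx=6,fy=6,interpolation=cv2.INTER_CUBIC); b=cv2.resize(s,None,fx=5,fy=5,interpolation=cv2.INTER_CUBIC)
cv2.imwrite("pics/topc.png",a);cv2.imwrite("pics/sidec.png",b)
E
```

```text
(no output)
```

View pics/topc.png

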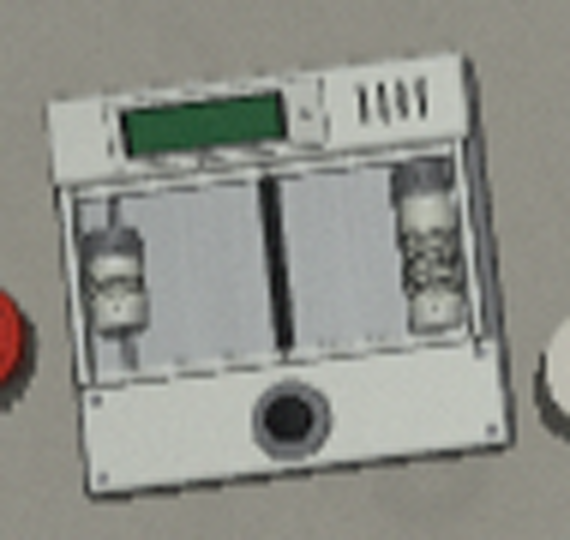

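View pics/sidec.png

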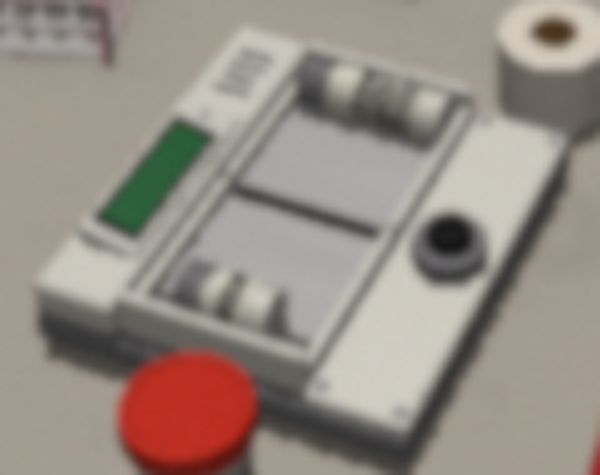

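The top crop shows the long tube in the right groove (end a, about (430,250) in the crop), with its grey cap towards the rear. The short vial is on the left (115,280), the slit runs from (268,178) to (287,348), and the key is at (291,417). The side crop agrees.

```bash
cat > h.py <<'E'
import numpy as np, cv2
from scipy.spatial.transform import Rotation as R
from cell import env
def ray(cam,uv):
    c=env.camera_info(cam); K=c["camera_matrix"]
    uv=np.atleast_2d(uv).astype(float)
    d=(uv-K[:2,2])/K[0,0]; s=d.copy()
    for _ in range(10): s=d/(1+c["k1"]*(s**2).sum(1,keepdims=True))
    v=np.c_[s,np.ones(len(s))]@R.from_euler("xyz",c["orientation"],degrees=True).as_matrix().T
    return c["origin"],v
def plane(cam,uv,z):
    o,v=ray(cam,uv); return o+v*((z-o[2])/v[:,2])[:,None]
def depthpt(cam,uv,d):
    o,v=ray(cam,uv); return o+v*np.asarray(d).reshape(-1,1)
E
python3 - <<'E'
from h import *
def slit(cam,box,thr,z):
    g=cv2.cvtColor(cv2.imread(f"pics/{cam}0.png"),cv2.COLOR_BGR2GRAY).astype(float)
    x0,y0,x1,y1=box
    v,u=np.mgrid[y0:y1,x0:x1]; w=np.clip(thr-g[y0:y1,x0:x1],0,None)
    m=w>0; return np.c_[u[m],v[m]],w[m]
for cam,box,thr in (("top",(237,191,246,217),110),("side",(263,246,292,258),110)):
    uv,w=slit(cam,box,thr,.03)
    P=plane(cam,uv,.03)[:,:2]; c=np.average(P,axis=0,weights=w)
    C=np.cov((P-c).T,aweights=w); e,V=np.linalg.eigh(C); a=V[:,1]*np.sign(V[0,1])
    print(cam,"slit c",c,"yaw",np.degrees(np.arctan2(a[1],a[0])),"sd",np.sqrt(e),len(w))
d=np.load("pics/top0d.npy")
for cam,box in (("top",(237,222,250,236)),("side",(295,250,315,270))):
    uv,w=slit(cam,box,50,0); 
    c=np.average(uv,axis=0,weights=w); print(cam,"key px",c,[plane(cam,c,z)[0,:2].round(4) for z in(.035,.04,.045)])
pts=np.array([[u,v] for v in range(222,240) for u in range(232,256)])
P=depthpt("top",pts,d[pts[:,1],pts[:,0]])
print("z key", d[230,243], depthpt("top",[[243,230]],d[230,243]))
rows=[[u,v] for v in(195,205) for u in range(203,282,2)]; rows=np.array(rows)
P=depthpt("top",rows,d[rows[:,1],rows[:,0]]); print((P[:40]*1000).round(0)[:,1:].tolist())
E
```

```text
top slit c [0.50730836 0.18408982] yaw 6.061604249590721 sd [0.0025654  0.02376193] 91
side slit c [0.50966943 0.18459793] yaw 5.686134108379254 sd [0.00166693 0.02266053] 64
top key px [242.44459103 229.43007916] [array([0.4266, 0.178 ]), array([0.4264, 0.1772]), array([0.4262, 0.1764])]
side key px [304.48365123 256.96321526] [array([0.4319, 0.1684]), array([0.4295, 0.1726]), array([0.4272, 0.1767])]
z key 1.4423364 [[0.42425969 0.17421411 0.04865296]]
[[308.0, -3.0], [290.0, 45.0], [284.0, 46.0], [283.0, 26.0], [276.0, 29.0], [270.0, 27.0], [263.0, 31.0], [256.0, 33.0], [251.0, 29.0], [244.0, 33.0], [237.0, 36.0], [231.0, 35.0], [226.0, 28.0], [219.0, 34.0], [214.0, 31.0], [207.0, 32.0], [202.0, 27.0], [194.0, 34.0], [188.0, 33.0], [183.0, 29.0], [177.0, 25.0], [171.0, 25.0], [164.0, 29.0], [158.0, 31.0], [152.0, 31.0], [146.0, 25.0], [140.0, 26.0], [133.0, 33.0], [126.0, 35.0], [119.0, 47.0], [112.0, 57.0], [105.0, 61.0], [99.0, 60.0], [94.0, 51.0], [89.0, 44.0], [82.0, 49.0], [78.0, 21.0], [73.0, 3.0], [67.0, 0.0], [61.0, -0.0]]
```

Emit:
jog_arm:
  motion:
    - [[0.5, -0.15, 0, 0, 0, 0.0283, 1], [1.0, -0.3, 0, 0, 0, 0.0567, 1], [1.0, -0.3, 0, 0, 0, 0.0567, 1]]
  grip_force: 5

```text
time_s: 0.4
tool_pos: [0.2765, -0.5626, 0.2362]
tool_rot: [-179.8, -0.3, 6.5]
force: [1.2, 0.6, -0.7]
grip_width: 0.0706
grasp_force: 0.0
```

Emit:
jog_arm:
  motion:
    - [[0.3, -0.4, 0, 0, 0, 0, 1], [0.6, -0.8, 0, 0, 0, 0, 1], [0.75, -1.0, 0, 0, 0, 0, 1]]

```text
time_s: 0.7
tool_pos: [0.3354, -0.4564, 0.2362]
tool_rot: [-179.9, -0.1, 6.2]
force: [-0.1, -0.0, 0.4]
grip_width: 0.0471
grasp_force: 0.0
```

Emit:
jog_arm:
  motion:
    - [[0.3, -0.4, 0, 0, 0, 0, 1], [0.6, -0.8, 0, 0, 0, 0, 1], [0.75, -1.0, 0, 0, 0, 0, 1]]

```text
time_s: 1.0
tool_pos: [0.3992, -0.3489, 0.2365]
tool_rot: [-179.9, -0.1, 6.2]
force: [1.0, 0.4, 0.9]
grip_width: 0.023
grasp_force: 0.0
```

Emit:
jog_arm:
  motion:
    - [[0.2, -0.45, 0, 0, 0, 0, 1], [0.4, -0.9, 0, 0, 0, 0, 1], [0.45, -1.0, 0, 0, 0, 0, 1]]

```text
time_s: 1.3
tool_pos: [0.4332, -0.2431, 0.2366]
tool_rot: [-179.9, -0.0, 6.4]
force: [0.3, 0.3, 0.8]
grip_width: 0.003
grasp_force: 0.0
```

Emit:
jog_arm:
  motion:
    - [[0.2, -0.45, 0, 0, 0, 0, 1], [0.4, -0.9, 0, 0, 0, 0, 1], [0.45, -1.0, 0, 0, 0, 0, 1]]

```text
time_s: 1.6
tool_pos: [0.4671, -0.1395, 0.2367]
tool_rot: [-179.9, -0.1, 6.4]
force: [-0.2, -0.1, 0.2]
grip_width: 0.0007
grasp_force: 0.0
```

Emit:
jog_arm:
  motion:
    - [[0.2, -0.45, 0, 0, 0, 0, 1], [0.4, -0.9, 0, 0, 0, 0, 1], [0.45, -1.0, 0, 0, 0, 0, 1]]

```text
time_s: 1.9
tool_pos: [0.5011, -0.0356, 0.2367]
tool_rot: [-179.9, -0.1, 6.4]
force: [-0.4, -0.5, -0.2]
grip_width: 0.0007
grasp_force: 0.0
```

Emit:
jog_arm:
  motion:
    - [[0.1, -0.45, 0.4, 0, 0, 0, 1], [0.2, -0.9, 0.8, 0, 0, 0, 1], [0.2, -1.0, 1.0, 0, 0, 0, 1], [0.2, -1.0, 1.0, 0, 0, 0, 1], [0.2, -1.0, 1.0, 0, 0, 0, 1]]

```text
time_s: 2.4
tool_pos: [0.5093, 0.0592, 0.1357]
tool_rot: [180.0, 0.1, 5.9]
force: [-0.4, -0.6, 1.4]
grip_width: 0.0005
grasp_force: 0.0
```

```bash
cat >> h.py <<'E'
O=np.array([.508,.1845]); yaw=np.radians(5.9)
def rel(p):
    d=np.asarray(p)[:2]-O; c,s=np.cos(yaw),np.sin(yaw); return np.array([c*d[0]+s*d[1],-s*d[0]+c*d[1]])*1000
def state():
    o=env.get_obs(); print(round(o["time_s"],2),"reader xy mm",rel(o["tool_pos"]).round(1),"tip z mm",((o["tool_pos"][2]-.014)*1000).round(1),"rot",o["tool_rot"].round(2),"F",o["force"].round(2),"grip",o["grip_width"].round(4),"q",o["qpos"].round(0))
E
python3 - <<'E'
from h import *
state()
p,d=env.read_camera("side"); cv2.imwrite("pics/s1.png",cv2.resize(p[120:305,200:380,::-1],None,fx=3,fy=3,interpolation=cv2.INTER_CUBIC))
E
```

```text
Traceback (most recent call last):
  File "h.py", line 19, in state
    o=env.get_obs(); print(round(o["time_s"],2),"reader xy mm",rel(o["tool_pos"]).round(1),"tip z mm",((o["tool_pos"][2]-.014)*1000).round(1),"rot",o["tool_rot"].round(2),"F",o["force"].round(2),"grip",o["grip_width"].round(4),"q",o["qpos"].round(0))
                                                                                                                                                                                                          ^^^^^^^^^^^^^^^^^^^^^
AttributeError: 'float' object has no attribute 'round'
```

Emit:
jog_arm:
  motion:
    - [[0.12, -0.35, 0, 0, 0, 0, 1], [0.12, -0.35, 0.3, 0, 0, 0, 1], [0.12, -0.35, 0.5, 0, 0, 0, 1], [0.12, -0.35, 0.5, 0, 0, 0, 1], [0.12, -0.35, 0.5, 0, 0, 0, 1]]

```text
time_s: 2.9
tool_pos: [0.5192, 0.0944, 0.0876]
tool_rot: [180.0, -0.1, 5.7]
force: [0.0, -0.8, 0.2]
grip_width: 0.0004
grasp_force: 0.0
```

```bash
sed -i 's/o\["grip_width"\].round(4)/round(o["grip_width"],4)/' h.py
python3 - <<'E'
from h import *
state()
p,d=env.read_camera("side"); cv2.imwrite("pics/s1.png",cv2.resize(p[180:305,215:345,::-1],None,fx=4.5,fy=4.5,interpolation=cv2.INTER_CUBIC))
E
```

```text
2.9 reader xy mm [  1.9 -90.7] tip z mm 73.6 rot [ 1.7996e+02 -7.0000e-02  5.7400e+00] F [ 0.03 -0.81  0.2 ] grip 0.0004 q [  22.   15.  -40.  109.   11.   60. -106.]
```

View pics/s1.png

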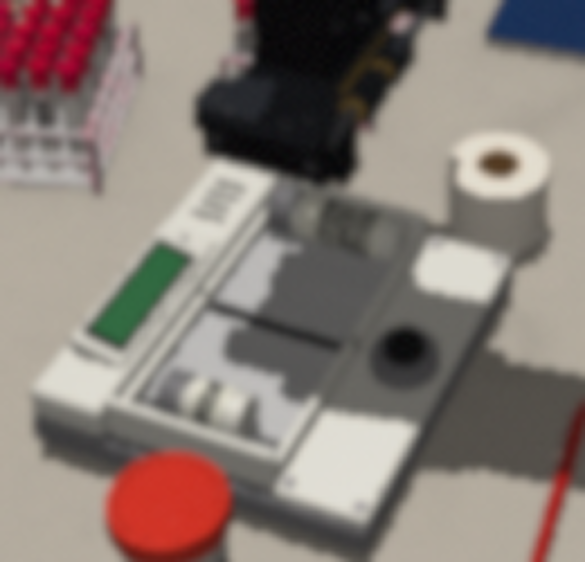

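The closed fingertip is over the tube at about (315,165) in the crop, clear of the end stop. Lowering in small steps until I feel contact.

Emit:
jog_arm:
  motion:
    - [[0, 0, 0.07, 0, 0, 0, 1], [0, 0, 0.12, 0, 0, 0, 1], [0, 0, 0.14, 0, 0, 0, 1], [0, 0, 0.145, 0, 0, 0, 1], [0, 0, 0.145, 0, 0, 0, 1]]

```text
time_s: 3.45
tool_pos: [0.5181, 0.0961, 0.072]
tool_rot: [180.0, 0.0, 5.9]
force: [0.1, 0.3, 1.0]
grip_width: 0.0004
grasp_force: 0.1
```

Emit:
jog_arm:
  motion:
    - [[0, 0, 0.004, 0, 0, 0, 1], [0, 0, 0.008, 0, 0, 0, 1], [0, 0, 0.012, 0, 0, 0, 1], [0, 0, 0.012, 0, 0, 0, 1]]

```text
time_s: 3.85
tool_pos: [0.5183, 0.0961, 0.0714]
tool_rot: [180.0, -0.0, 5.9]
force: [-2.3, -1.1, 4.9]
grip_width: 0.0006
grasp_force: 2.5
```

Contact is at 5 N with the tip at 57.4 mm, as expected. First rolling stroke.

Emit:
jog_arm:
  motion:
    - [[0, -0.03, 0, 0, 0, 0, 1], [0, -0.07, 0, 0, 0, 0, 1], [0, -0.12, 0, 0, 0, 0, 1], [0, -0.16, 0, 0, 0, 0, 1], [0, -0.18, 0, 0, 0, 0, 1]]

```text
time_s: 4.35
tool_pos: [0.5165, 0.1148, 0.0723]
tool_rot: [180.0, -0.0, 5.9]
force: [-4.5, -0.8, 11.3]
grip_width: 0.0007
grasp_force: 5.4
```

```bash
python3 - <<'E'
from h import *
state()
p,d=env.read_camera("side"); cv2.imwrite("pics/s2.png",cv2.resize(p[180:305,215:345,::-1],None,fx=4.5,fy=4.5,interpolation=cv2.INTER_CUBIC))
E
```

```text
4.35 reader xy mm [  1.3 -70.2] tip z mm 58.3 rot [ 1.7998e+02 -3.0000e-02  5.9200e+00] F [-4.48 -0.76 11.35] grip 0.0007 q [  20.   16.  -40.  110.   12.   58. -109.]
```

View pics/s2.png

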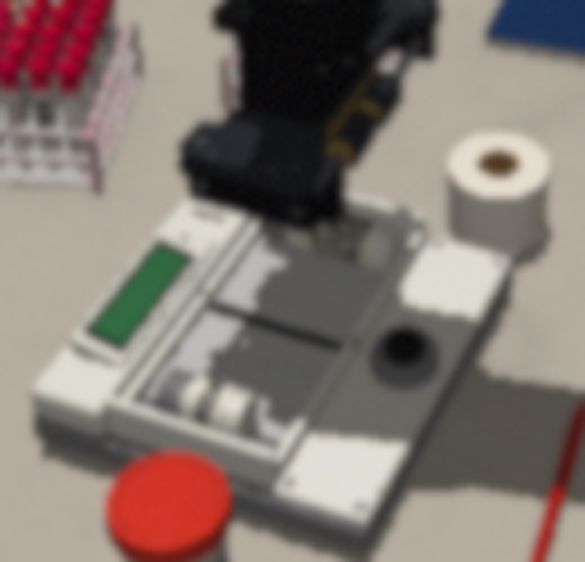

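The tube has rolled out of the groove under the finger, by about 10 mm. Continuing at a gentle speed with less pressure, then lifting off while still moving.

Emit:
jog_arm:
  motion:
    - [[0, -0.04, -0.005, 0, 0, 0, 1], [0, -0.1, -0.006, 0, 0, 0, 1], [0, -0.16, -0.006, 0, 0, 0, 1], [0, -0.22, -0.006, 0, 0, 0, 1], [0, -0.28, -0.1, 0, 0, 0, 1]]

```text
time_s: 4.9
tool_pos: [0.5122, 0.142, 0.0798]
tool_rot: [180.0, 0.2, 5.9]
force: [-0.3, 0.7, 0.4]
grip_width: 0.0003
grasp_force: 0.0
```

Emit:
jog_arm:
  motion:
    - [[0, 0.1, -0.3, 0, 0, 0, 1], [0, 0.4, -0.3, 0, 0, 0, 1], [0, 0.8, -0.3, 0, 0, 0, 1], [0, 0.8, -0.3, 0, 0, 0, 1]]

```text
time_s: 5.3
tool_pos: [0.5224, 0.0557, 0.111]
tool_rot: [179.8, 0.0, 5.4]
force: [0.3, -0.2, -0.3]
grip_width: 0.0007
grasp_force: 0.0
```

```bash
python3 - <<'E'
from h import *
state()
p,d=env.read_camera("side"); a=cv2.resize(p[180:305,215:345,::-1],None,fx=3,fy=3,interpolation=cv2.INTER_CUBIC)
p,d=env.read_camera("top"); b=cv2.resize(p[160:250,195:290,::-1],None,fx=4.1667,fy=4.1667,interpolation=cv2.INTER_CUBIC)
cv2.imwrite("pics/s3.png",np.hstack([a,b]))
E
```

```text
5.3 reader xy mm [   1.1 -129.6] tip z mm 97.0 rot [1.7978e+02 1.0000e-02 5.4100e+00] F [ 0.3  -0.18 -0.34] grip 0.0007 q [  26.   12.  -39.  108.    9.   62. -101.]
```

View pics/s3.png

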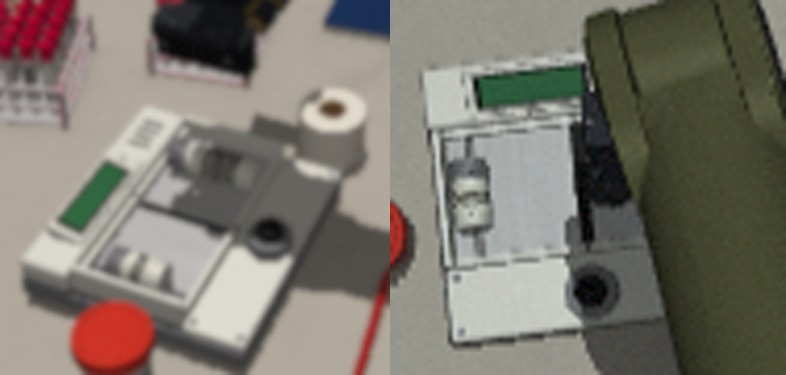

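The side crop shows the long tube clear of the groove, at about (215,160) and still short of the slit; the vial hasn't moved. I'll measure it from the side depth.

```bash
cat >> h.py <<'E'
def tube():
    p,d=env.read_camera("side"); v,u=np.mgrid[200:305,215:345]; dd=d[200:305,215:345]
    P=depthpt("side",np.c_[u.ravel(),v.ravel()],dd.ravel()); c,s=np.cos(yaw),np.sin(yaw)
    Q=np.c_[(P[:,0]-O[0])*c+(P[:,1]-O[1])*s,-(P[:,0]-O[0])*s+(P[:,1]-O[1])*c,P[:,2]]*1000
    m=(abs(Q[:,0])<40)&(abs(Q[:,1])<90)&(Q[:,2]>40)&(Q[:,2]<75)&(dd.ravel()>0)
    T=Q[m]; h,e=np.histogram(T[:,1],bins=np.arange(-95,100,5)); print(dict(zip(e[:-1][h>2].tolist(),h[h>2].tolist())))
    # fit circle centre (radius 14) in y-z per cluster y<50
    from scipy.optimize import least_squares
    A=T[T[:,1]<52]; f=lambda q:np.hypot(A[:,1]-q[0],A[:,2]-q[1])-14
    r=least_squares(f,[np.median(A[:,1])-5,44],loss="soft_l1"); print("t",env.get_obs()["time_s"],"tube y,z",r.x.round(1),"x range",np.percentile(A[:,0],[2,98]).round(0),"n",len(A))
    B=T[T[:,1]>=55]; print("vial median y",np.median(B[:,1]).round(1))
E
python3 - <<'E'
from h import *
for _ in range(3): tube()
E
```

```text
{-70: 6, -65: 26, -60: 40, -55: 51, -50: 94, -45: 48, 65: 3, 70: 19, 75: 30, 80: 46, 85: 65}
t 5.45 tube y,z [-58.   42.5] x range [-38.  38.] n 265
vial median y 82.9
{-70: 5, -65: 27, -60: 36, -55: 54, -50: 92, -45: 46, 65: 3, 70: 15, 75: 31, 80: 47, 85: 61}
t 5.5 tube y,z [-58.3  42.4] x range [-37.  38.] n 260
vial median y 82.6
{-70: 6, -65: 26, -60: 39, -55: 56, -50: 88, -45: 46, 70: 17, 75: 33, 80: 45, 85: 62}
t 5.55 tube y,z [-58.3  42.3] x range [-38.  39.] n 261
vial median y 82.6
```

Emit:
jog_arm:
  motion:
    - [[0, -0.5, 0, 0, 0, 0, 1], [0, -0.54, 0.2, 0, 0, 0, 1], [0, -0.54, 0.26, 0, 0, 0, 1], [0, -0.54, 0.26, 0, 0, 0, 1], [0, -0.54, 0.26, 0, 0, 0, 1]]

```text
time_s: 6.05
tool_pos: [0.5162, 0.1152, 0.0849]
tool_rot: [180.0, 0.0, 5.8]
force: [-0.8, -1.2, -0.0]
grip_width: 0.0007
grasp_force: 0.0
```

```bash
python3 - <<'E'
from h import *
state()
E
```

```text
6.05 reader xy mm [  1.1 -69.8] tip z mm 70.9 rot [1.7997e+02 2.0000e-02 5.8300e+00] F [-0.83 -1.16 -0.01] grip 0.0007 q [  21.   15.  -40.  109.   11.   60. -109.]
```

Emit:
jog_arm:
  motion:
    - [[0, 0, 0.08, 0, 0, 0, 1], [0, 0, 0.12, 0, 0, 0, 1], [0, 0, 0.131, 0, 0, 0, 1], [0, 0, 0.134, 0, 0, 0, 1], [0, 0, 0.134, 0, 0, 0, 1]]

```text
time_s: 6.55
tool_pos: [0.516, 0.1158, 0.0716]
tool_rot: [180.0, 0.0, 5.9]
force: [-0.8, -0.0, 3.7]
grip_width: 0.0005
grasp_force: 1.6
```

Emit:
jog_arm:
  motion:
    - [[0, -0.03, 0, 0, 0, 0, 1], [0, -0.08, 0, 0, 0, 0, 1], [0, -0.14, 0, 0, 0, 0, 1], [0, -0.2, 0, 0, 0, 0, 1], [0, -0.26, 0, 0, 0, 0, 1]]

```text
time_s: 7.05
tool_pos: [0.5135, 0.1429, 0.0723]
tool_rot: [-180.0, -0.0, 5.9]
force: [-3.5, -0.4, 6.7]
grip_width: 0.0003
grasp_force: 4.0
```

Emit:
jog_arm:
  motion:
    - [[0, -0.06, 0, 0, 0, 0, 1], [0, -0.12, 0, 0, 0, 0, 1], [0, -0.17, 0, 0, 0, 0, 1], [0, -0.2, -0.15, 0, 0, 0, 1], [0, -0.2, -0.3, 0, 0, 0, 1]]

```text
time_s: 7.55
tool_pos: [0.511, 0.1624, 0.1021]
tool_rot: [-180.0, 0.0, 5.9]
force: [0.5, -0.0, -0.2]
grip_width: 0.0006
grasp_force: 0.0
```

```bash
python3 - <<'E'
from h import *
state(); tube(); tube()
E
```

```text
7.55 reader xy mm [  0.7 -22.3] tip z mm 88.1 rot [-1.7997e+02  5.0000e-02  5.9500e+00] F [ 0.49 -0.05 -0.22] grip 0.0006 q [  17.   15.  -42.  107.   11.   62. -114.]
{-45: 8, -40: 27, -35: 35, -30: 59, -25: 115, -20: 9, 65: 5, 70: 15, 75: 34, 80: 48, 85: 59}
t 7.6 tube y,z [-34.6  42.3] x range [-39.  38.] n 253
vial median y 83.2
{-45: 13, -40: 21, -35: 41, -30: 64, -25: 105, -20: 18, 70: 19, 75: 29, 80: 45, 85: 68}
t 7.65 tube y,z [-34.2  42.4] x range [-38.  37.] n 262
vial median y 83.5
```

Emit:
jog_arm:
  motion:
    - [[0, 0.24, 0, 0, 0, 0, 1], [0, 0.24, 0.15, 0, 0, 0, 1], [0, 0.24, 0.27, 0, 0, 0, 1], [0, 0.24, 0.296, 0, 0, 0, 1], [0, 0.24, 0.303, 0, 0, 0, 1]]

```text
time_s: 8.15
tool_pos: [0.513, 0.1381, 0.071]
tool_rot: [180.0, 0.1, 5.9]
force: [-2.9, -1.6, 9.4]
grip_width: 0.0003
grasp_force: 4.9
```

Emit:
jog_arm:
  motion:
    - [[0, 0, 0.001, 0, 0, 0, 1], [0, 0, 0.001, 0, 0, 0, 1]]

```text
time_s: 8.35
tool_pos: [0.513, 0.1385, 0.0711]
tool_rot: [180.0, 0.1, 6.0]
force: [-3.9, -2.6, 6.8]
grip_width: 0.0003
grasp_force: 3.7
```

Emit:
jog_arm:
  motion:
    - [[0, -0.03, -0.002, 0, 0, 0, 1], [0, -0.08, -0.003, 0, 0, 0, 1], [0, -0.14, -0.003, 0, 0, 0, 1], [0, -0.2, -0.003, 0, 0, 0, 1], [0, -0.26, -0.003, 0, 0, 0, 1]]

```text
time_s: 8.85
tool_pos: [0.5104, 0.1655, 0.0722]
tool_rot: [-180.0, 0.1, 6.0]
force: [-3.5, -1.2, 11.8]
grip_width: 0.0006
grasp_force: 5.6
```

Emit:
jog_arm:
  motion:
    - [[0, -0.06, 0, 0, 0, 0, 1], [0, -0.11, 0, 0, 0, 0, 1], [0, -0.15, 0, 0, 0, 0, 1], [0, -0.17, -0.15, 0, 0, 0, 1], [0, -0.17, -0.3, 0, 0, 0, 1]]

```text
time_s: 9.35
tool_pos: [0.5086, 0.1816, 0.1017]
tool_rot: [-180.0, 0.1, 6.0]
force: [1.2, 0.2, 0.8]
grip_width: 0.0004
grasp_force: 0.0
```

```bash
python3 - <<'E'
from h import *
state(); tube(); tube()
E
```

```text
9.35 reader xy mm [ 0.3 -2.9] tip z mm 87.7 rot [-1.7997e+02  8.0000e-02  5.9800e+00] F [1.16 0.19 0.79] grip 0.0004 q [  15.   16.  -42.  107.   12.   62. -116.]
{-20: 17, -15: 27, -10: 46, -5: 79, 0: 92, 70: 18, 75: 33, 80: 45, 85: 62}
t 9.4 tube y,z [-11.7  42.4] x range [-39.  37.] n 263
vial median y 83.0
{-20: 18, -15: 33, -10: 49, -5: 85, 0: 84, 65: 3, 70: 16, 75: 34, 80: 44, 85: 62}
t 9.45 tube y,z [-11.6  42.2] x range [-38.  38.] n 271
vial median y 82.7
```

Emit:
jog_arm:
  motion:
    - [[0, 0.16, 0, 0, 0, 0, 1], [0, 0.16, 0.15, 0, 0, 0, 1], [0, 0.16, 0.27, 0, 0, 0, 1], [0, 0.16, 0.29, 0, 0, 0, 1], [0, 0.16, 0.294, 0, 0, 0, 1]]

```text
time_s: 9.95
tool_pos: [0.5107, 0.1651, 0.0716]
tool_rot: [180.0, 0.1, 5.9]
force: [-2.9, -1.5, 8.9]
grip_width: 0.0005
grasp_force: 4.7
```

Emit:
jog_arm:
  motion:
    - [[0, 0, 0.001, 0, 0, 0, 1], [0, 0, 0.001, 0, 0, 0, 1]]

```text
time_s: 10.15
tool_pos: [0.5107, 0.1654, 0.0717]
tool_rot: [180.0, 0.1, 5.9]
force: [-2.0, -0.9, 8.0]
grip_width: 0.0002
grasp_force: 4.1
```

Emit:
jog_arm:
  motion:
    - [[0, -0.03, -0.004, 0, 0, 0, 1], [0, -0.07, -0.004, 0, 0, 0, 1], [0, -0.11, -0.005, 0, 0, 0, 1], [0, -0.14, -0.005, 0, 0, 0, 1], [0, -0.16, -0.005, 0, 0, 0, 1]]

```text
time_s: 10.65
tool_pos: [0.5089, 0.1823, 0.0719]
tool_rot: [-179.9, 0.0, 6.0]
force: [-1.8, 0.8, 5.2]
grip_width: 0.0005
grasp_force: 2.2
```

```bash
python3 - <<'E'
from h import *
state(); tube()
E
```

```text
10.65 reader xy mm [ 0.7 -2.3] tip z mm 57.9 rot [-1.7994e+02  3.0000e-02  5.9600e+00] F [-1.81  0.78  5.23] grip 0.0005 q [  14.   18.  -41.  108.   14.   59. -117.]
{-10: 19, -5: 22, 0: 31, 5: 77, 10: 38, 70: 19, 75: 27, 80: 51, 85: 59}
t 10.7 tube y,z [-3.  43.2] x range [-38.   6.] n 190
vial median y 83.1
```

Emit:
jog_arm:
  motion:
    - [[0, -0.02, 0, 0, 0, 0, 1], [0, -0.04, 0, 0, 0, 0, 1], [0, -0.05, 0, 0, 0, 0, 1]]

```text
time_s: 11.0
tool_pos: [0.5085, 0.1857, 0.0717]
tool_rot: [180.0, 0.0, 5.9]
force: [0.9, -0.2, -0.2]
grip_width: 0.0003
grasp_force: 0.1
```

The force has dropped to zero, so the tube has fallen into the slit. Lifting and checking.

Emit:
jog_arm:
  motion:
    - [[0, 0, -0.1, 0, 0, 0, 1], [0, 0, -0.4, 0, 0, 0, 1], [-0.4, 0, -0.5, 0, 0, 0, 1], [-0.8, 0, -0.5, 0, 0, 0, 1], [-0.8, 0, -0.5, 0, 0, 0, 1]]

```text
time_s: 11.5
tool_pos: [0.4246, 0.1764, 0.1219]
tool_rot: [179.7, 0.2, 6.0]
force: [-0.0, -0.5, 0.7]
grip_width: 0.0005
grasp_force: 0.0
```

```bash
python3 - <<'E'
from h import *
state(); tube(); tube()
p,d=env.read_camera("side"); a=cv2.resize(p[180:305,215:345,::-1],None,fx=4.5,fy=4.5,interpolation=cv2.INTER_CUBIC); cv2.imwrite("pics/s4.png",a)
E
```

```text
11.5 reader xy mm [-83.8   0.5] tip z mm 107.9 rot [1.7973e+02 1.6000e-01 5.9800e+00] F [-0.03 -0.45  0.73] grip 0.0005 q [  19.    3.  -45.  116.    3.   62. -112.]
{-10: 19, -5: 40, 0: 51, 5: 73, 10: 101, 70: 18, 75: 31, 80: 40, 85: 69}
t 11.55 tube y,z [-0.7 41.4] x range [-38.  38.] n 288
vial median y 83.3
{-15: 3, -10: 19, -5: 38, 0: 50, 5: 72, 10: 103, 65: 3, 70: 20, 75: 30, 80: 46, 85: 63}
t 11.6 tube y,z [-0.6 41.5] x range [-38.  38.] n 287
vial median y 83.1
```

View pics/s4.png

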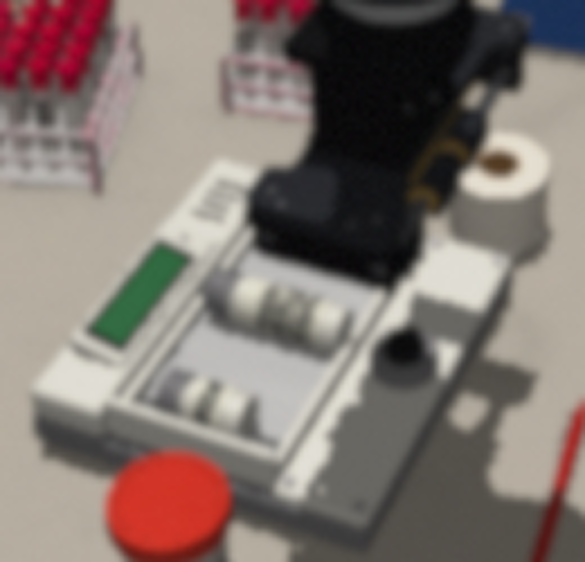

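The tube lies across the bed in the slit: its axis dropped by 0.9 mm to y≈-0.6, and it isn't moving. The fingertip is over the key, so I'll press down in steps.

Emit:
jog_arm:
  motion:
    - [[0, 0, 0.3, 0, 0, 0, 1], [0, 0, 0.5, 0, 0, 0, 1], [0, 0, 0.55, 0, 0, 0, 1], [0, 0, 0.55, 0, 0, 0, 1], [0, 0, 0.55, 0, 0, 0, 1]]

```text
time_s: 12.15
tool_pos: [0.4304, 0.178, 0.0681]
tool_rot: [-179.9, -0.1, 5.9]
force: [0.1, 0.6, 1.1]
grip_width: 0.0004
grasp_force: 0.0
```

```bash
python3 - <<'E'
from h import *
state()
E
```

```text
12.15 reader xy mm [-77.9   1.5] tip z mm 54.1 rot [-1.7994e+02 -6.0000e-02  5.8700e+00] F [0.08 0.56 1.1 ] grip 0.0004 q [  17.    9.  -45.  118.    7.   56. -116.]
```

Emit:
jog_arm:
  motion:
    - [[-0.03, 0.015, 0.02, 0, 0, 0, 1], [-0.03, 0.015, 0.04, 0, 0, 0, 1], [-0.03, 0.015, 0.06, 0, 0, 0, 1], [-0.03, 0.015, 0.06, 0, 0, 0, 1]]

```text
time_s: 12.55
tool_pos: [0.4271, 0.1759, 0.0618]
tool_rot: [-180.0, -0.1, 5.9]
force: [1.0, 0.0, 2.8]
grip_width: 0.0003
grasp_force: 1.6
```

Emit:
jog_arm:
  motion:
    - [[0, 0, 0.015, 0, 0, 0, 1], [0, 0, 0.03, 0, 0, 0, 1], [0, 0, 0.03, 0, 0, 0, 1]]

```text
time_s: 12.85
tool_pos: [0.4272, 0.1759, 0.0601]
tool_rot: [179.9, -0.0, 5.9]
force: [-4.0, -2.2, 18.2]
grip_width: 0.0007
grasp_force: 9.1
```

Emit:
jog_arm:
  motion:
    - [[0, 0, 0.01, 0, 0, 0, 1], [0, 0, 0.02, 0, 0, 0, 1], [0, 0, 0.02, 0, 0, 0, 1]]

```text
time_s: 13.15
tool_pos: [0.4273, 0.1759, 0.0598]
tool_rot: [179.9, -0.0, 5.9]
force: [-9.1, -4.1, 34.6]
grip_width: 0.0006
grasp_force: 17.1
```

Hard stop at tip z≈46 mm. Backing off in steps to see whether that was the key's own travel or the housing.

Emit:
jog_arm:
  motion:
    - [[0, 0, -0.03, 0, 0, 0, 1], [0, 0, -0.05, 0, 0, 0, 1], [0, 0, -0.05, 0, 0, 0, 1]]

```text
time_s: 13.45
tool_pos: [0.4271, 0.1758, 0.0617]
tool_rot: [-180.0, -0.1, 5.9]
force: [1.3, 0.5, 4.1]
grip_width: 0.0002
grasp_force: 1.6
```

Emit:
jog_arm:
  motion:
    - [[0, 0, -0.02, 0, 0, 0, 1], [0, 0, -0.02, 0, 0, 0, 1]]

```text
time_s: 13.65
tool_pos: [0.4268, 0.1757, 0.0634]
tool_rot: [-180.0, -0.0, 5.9]
force: [1.2, 1.1, 2.9]
grip_width: 0.0006
grasp_force: 1.2
```

Emit:
jog_arm:
  motion:
    - [[0, 0, -0.02, 0, 0, 0, 1], [0, 0, -0.02, 0, 0, 0, 1]]

```text
time_s: 13.85
tool_pos: [0.4262, 0.1755, 0.0652]
tool_rot: [180.0, 0.0, 5.9]
force: [1.1, 0.7, 0.7]
grip_width: 0.0002
grasp_force: 0.8
```

```bash
python3 - <<'E'
from h import *
import glob
for cam,(x0,y0,x1,y1) in (("top",(235,222,251,238)),("side",(292,246,318,270))):
    d=np.load(f"pics/{cam}0d.npy"); v,u=np.mgrid[y0:y1,x0:x1]
    P=depthpt(cam,np.c_[u.ravel(),v.ravel()],d[y0:y1,x0:x1].ravel()); Q=np.array([rel(p) for p in P[:,:2]]); r=np.hypot(Q[:,0]+81,Q[:,1])
    for a,b in((0,5),(5,9),(9,12),(12,15),(15,18),(18,24)):
        m=(r>=a)&(r<b); print(cam,a,b,m.sum(),(np.percentile(P[m,2],[10,50,90])*1000).round(1) if m.any() else "")
state()
E
```

```text
top 0 5 9 [48.3 52.3 54.5]
top 5 9 16 [47.7 51.6 55.6]
top 9 12 21 [42.9 50.9 54.3]
top 12 15 28 [37.8 44.2 49.3]
top 15 18 34 [38.9 42.  46.3]
top 18 24 82 [28.3 32.5 42.2]
side 0 5 10 [48.9 50.2 52.4]
side 5 9 20 [48.9 50.5 51.5]
side 9 12 35 [40.2 47.8 51. ]
side 12 15 28 [39.3 40.6 50.1]
side 15 18 28 [30.5 40.  41.5]
side 18 24 103 [27.5 31.4 40.1]
13.85 reader xy mm [-82.3  -0.5] tip z mm 51.2 rot [1.7999e+02 4.0000e-02 5.8800e+00] F [1.12 0.73 0.71] grip 0.0002 q [  17.    8.  -45.  119.    7.   55. -116.]
```

The key top is at about 52 mm and the housing at about 41 mm. So the stop at 46 mm was the key's full 6 mm travel, and the spring forces match on the way back up. Lifting clear and checking.

Emit:
jog_arm:
  motion:
    - [[0, 0, -0.2, 0, 0, 0, 1], [0, 0, -0.5, 0, 0, 0, 1], [0, 0, -0.9, 0, 0, 0, 1], [0, 0, -0.9, 0, 0, 0, 1], [0, 0, -0.9, 0, 0, 0, 1]]

```text
time_s: 14.35
tool_pos: [0.4263, 0.1753, 0.1554]
tool_rot: [179.9, -0.0, 5.9]
force: [-0.5, -0.1, -0.8]
grip_width: 0.0005
grasp_force: 0.0
```

Emit:
jog_arm:
  motion:
    - [[0, 0, 0, 0, 0, 0, 1], [0, 0, 0, 0, 0, 0, 1], [0, 0, 0, 0, 0, 0, 1], [0, 0, 0, 0, 0, 0, 1], [0, 0, 0, 0, 0, 0, 1]]

```text
time_s: 14.85
tool_pos: [0.4263, 0.1756, 0.155]
tool_rot: [-180.0, 0.0, 5.9]
force: [-0.8, -0.7, -0.2]
grip_width: 0.0007
grasp_force: 0.0
```

```bash
python3 - <<'E'
from h import *
state(); tube()
p,d=env.read_camera("side"); v,u=np.mgrid[246:270,292:318]
P=depthpt("side",np.c_[u.ravel(),v.ravel()],d[246:270,292:318].ravel()); Q=np.array([rel(q) for q in P[:,:2]]); r=np.hypot(Q[:,0]+81,Q[:,1]); print("key z",np.median(P[r<9,2]))
cv2.imwrite("pics/s5.png",cv2.resize(p[130:330,150:420,::-1],None,fx=2.8,fy=2.8,interpolation=cv2.INTER_CUBIC))
E
```

```text
14.85 reader xy mm [-82.2  -0.4] tip z mm 141.0 rot [-1.80e+02  5.00e-02  5.89e+00] F [-0.79 -0.66 -0.16] grip 0.0007 q [  20.    0.  -45.  114.    0.   66. -110.]
{-10: 21, -5: 37, 0: 52, 5: 69, 10: 107, 65: 3, 70: 17, 75: 29, 80: 46, 85: 63}
t 14.9 tube y,z [-0.7 41.5] x range [-38.  37.] n 289
vial median y 83.0
key z 0.05039178540346023
```

View pics/s5.png

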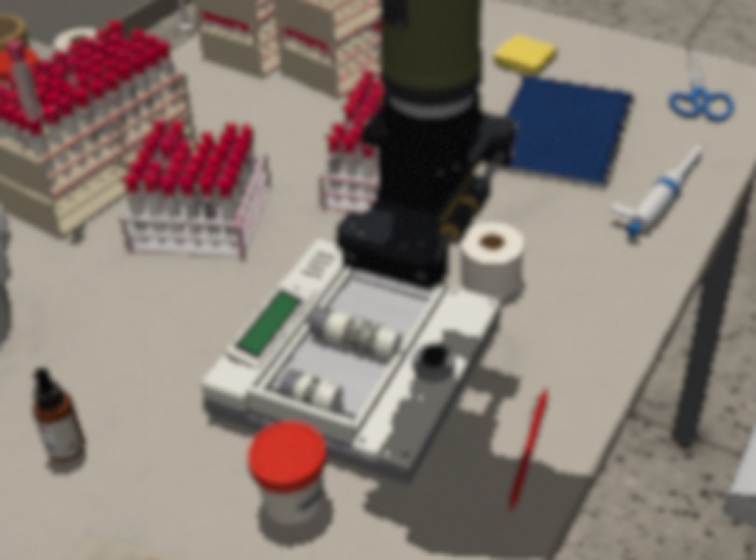

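The tube is at rest in the slit (about (358,332)), the vial is still parked (310,390), the key is up again (435,357), and nothing else has moved.

```bash
python3 -c "
from cell import env
print(env.sign_off())"
```

```text
the job is handed in; nothing more can be done
None
```

The long tube was rolled into the reading slit and lies still there, the read key was pressed to its stop and came back up, the vial is still parked, and the job is handed in at about 15 s on the robot's clock.

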